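Load the sealed sample pots into the transport tray

TASK

Get the sealed samples ready for transport: stand each of the three capped pots upright in the tray's ring made for its size (large in large, medium in medium, small in small), right down on the tray floor, without tipping any pot over on the way. The three open pots without caps do not travel: leave them standing where they are.

Things in the scene. Friction and masses are not known exactly. Their poses are not given: they have to be found in the camera images.
- tray: Blue shallow tray, fixed to the bench (z = 0), 104 x 305 mm, rim 20 mm high, walls 4 mm; white floor 5 mm above the bench. Wire grips at its short ends. Origin: centre of its underside; y along the long side. The rings stand in a row along y, 95 mm apart, in any order; grip room is across the row. Other fixed things: beyond x 0.79 (66 mm high), at x 0.62, y +-0.6 (158 mm).
- large_ring: The large ring holder: grey upright plastic ring fixed on the tray floor, bore 79 mm, outer diameter 87 mm, 25 mm high (its top 30 mm above the bench), open through to the tray floor. Origin at the centre of its foot, on the tray floor, z up. The large capped pot fits it with 8.5 mm to spare all round.
- medium_ring: The medium ring holder: grey upright plastic ring fixed on the tray floor, bore 61 mm, outer diameter 69 mm, 25 mm high (its top 30 mm above the bench), open through to the tray floor. Origin at the centre of its foot, on the tray floor, z up. The medium capped pot fits it with 8.5 mm to spare all round.
- small_ring: The small ring holder: grey upright plastic ring fixed on the tray floor, bore 43 mm, outer diameter 51 mm, 25 mm high (its top 30 mm above the bench), open through to the tray floor. Origin at the centre of its foot, on the tray floor, z up. The small capped pot fits it with 8.5 mm to spare all round.
- large_pot: The large capped pot: straight upright plastic cylinder, diameter 62 mm, 80 mm high overall, cream body with a closed ribbed cream screw cap of the same diameter covering the top 18 mm. Loose, about 180 g, can be gripped anywhere on its side. Origin at the centre of its underside, z up.
- medium_pot: The medium capped pot: straight upright plastic cylinder, diameter 44 mm, 64 mm high overall, cream body with a closed ribbed cream screw cap of the same diameter covering the top 18 mm. Loose, about 80 g, can be gripped anywhere on its side. Origin at the centre of its underside, z up.
- small_pot: The small capped pot: straight upright plastic cylinder, diameter 26 mm, 70 mm high overall, cream body with a closed ribbed cream screw cap of the same diameter covering the top 22 mm. Loose, about 50 g, can be gripped anywhere on its side. Origin at the centre of its underside, z up.
- open_large: Look-alike to leave alone: large pot without cap, an open cream plastic pot, diameter 62 mm, 76 mm high, empty, its bare mouth open to the top. Loose and light. Origin at the centre of its underside, z up.
- open_medium: Look-alike to leave alone: medium pot without cap, an open cream plastic pot, diameter 44 mm, 60 mm high, empty, its bare mouth open to the top. Loose and light. Origin at the centre of its underside, z up.
- open_small: Look-alike to leave alone: small pot without cap, an open cream plastic pot, diameter 26 mm, 66 mm high, empty, its bare mouth open to the top. Loose and light. Origin at the centre of its underside, z up.

How it is judged:
At the end, for the whole second after the job is handed in: Each capped pot stands inside the ring of its own size: its axis within 11.5 mm of the ring's (anywhere inside the bore), its foot on the tray floor (within 4 mm), upright within 0.08 rad, released and at rest; each open pot stands upright within 20 mm of where it was (horizontal distance between large_pot and large_ring below 0.0115 m and z of large_pot in the frame of large_ring below 0.004 m and angle between each of large_pot, medium_pot, small_pot's own z axis and vertical below 0.08 rad and linear speed of each of large_pot, medium_pot, small_pot, open_large, open_medium, open_small below 0.02 m/s and angular speed of each of large_pot, medium_pot, small_pot below 0.2 rad/s and horizontal distance between medium_pot and medium_ring below 0.0115 m and z of medium_pot in the frame of medium_ring below 0.004 m and horizontal distance between small_pot and small_ring below 0.0115 m and z of small_pot in the frame of small_ring below 0.004 m and distance of each of open_large, open_medium, open_small from where it was at the start of the episode below 0.02 m and angle between each of open_large, open_medium, open_small's own z axis and vertical below 0.1 rad); the robot touches nothing.
It fails at once if the open large pot is shifted by more than 20 mm or tipped (distance of open_large from where it was at the start of the episode above 0.02 m or angle between open_large's own z axis and vertical above 0.35 rad).
It fails at once if the open medium pot is shifted by more than 20 mm or tipped (distance of open_medium from where it was at the start of the episode above 0.02 m or angle between open_medium's own z axis and vertical above 0.35 rad).
It fails at once if the open small pot is shifted by more than 20 mm or tipped (distance of open_small from where it was at the start of the episode above 0.02 m or angle between open_small's own z axis and vertical above 0.35 rad).
It fails at once if a capped pot is tipped over (more than 45 degrees) (angle between any of large_pot, medium_pot, small_pot's own z axis and vertical above 0.785 rad).
It also fails if it takes over 90 s, if anything falls off the work surface, if the arm or the gripper's body presses on something with over 40 N, if the wrist force passes 120 N, or if a joint passes its speed limit or range.

ROBOT

A 7-joint arm with a two-finger parallel gripper is mounted at the origin on the work surface. World frame = base frame: x ahead of the robot, y to its left, z up, the work surface at z = 0. Lengths are in m, angles in rad, forces in N, time in s.
With the tool pointing down it reaches from about 0.4 to 0.85 m from the base axis. Payload 10.4 kg.
Tool frame: the origin (TCP) lies at the very end of the fingers, on their centre line; the grasp point (between the pads) lies 19 mm behind it; z points along the fingers, y is the direction in which the jaws open and shut (so a half turn about z gives the same grasp; the last joint's range is limited). The gripper opens to 87 mm and grips with 3 to 60 N. Pads are 19 mm wide; open, the fingers measure 117 mm over their backs; the gripper's body (75 mm by 190 mm) begins 51 mm behind the grasp point.
Start: joints at [-1.18, 0.332, -0.065, 1.46, 0.022, 1.35, -0.088], TCP at [0.251, 0.572, 0.223] pointing down, gripper open.
Joint ranges: [-2.6, 2.6], [-0.5, 2.12], [-1.47, 1.34], [0.16, 2.42], [-1.27, 4.41], [0.06, 2.06], [-2.6, 2.6]. Speed limits (rad/s): [2.22, 2.22, 2.79, 2.79, 3.14, 3.14, 3.14].

INTERFACE

Orientations are given as a unit quaternion [x, y, z, w].
In Python, from bench import read_state, camera, close_job, recognise, masks_of gives the robot as it stands.
- The arm moves only by the tool play_rows, never from a script. Its argument "moves" is a list of rows, each a list of 3 entries, a list of its own where there are three numbers: the shift along the tool's x, y, z in cm, then the turn, a rotation vector about the tool's x, y, z in rad, then the finger opening in cm, from 0 to 8.7. In form: [[[dx, dy, dz], [ax, ay, az], jaw], ...]. A call has 1 to 8 rows; each row is the pose to reach, as a shift and turn from the pose commanded when the call began, along the tool's axes at that moment; what a row does not reach only later rows make up. A row lasts 1/8 s, in which the tool goes at most 62.5 mm and 10.7 degrees, less where a joint would pass 70% of its speed; a pose out of reach is approached as far as the arm can. A call with a gripper value outside its range is refused whole. The fingers move at their own pace and stop on an object; "grip_force" is the grip in N (left out, the last holds). Time passes only in rows, so rows that repeat a pose let the fingers close. It gives the time, the measured TCP pose, the force and the opening at its end, in the units of the state.
- read_state(): the state, without advancing time (a new reading comes with each control period).
- camera(name): name is "scene" or "top" or "wrist"; returns a dict with "frame" (384x512x3 uint8, red, green, blue), "intrinsics" (3x3 intrinsics, pixels), "camera_from_world" (4x4, takes a point from world to camera coordinates). Camera axes: x right, y down, z forward; pixel columns grow to the right and rows downward; lengths in m; the calibration is good to about 2 mm. The wrist camera is an equidistant fisheye: a pixel r from the principal point sees the ray r / f radians off the axis. A picture is of the moment at which its call begins. There is no depth.
- close_job(): hands the job in, once; it reports no verdict.
Trained networks look in a picture, given as the dict that the camera call returned (one of the last four; its "shot" number tells which), for a name from the list of things; names that differ only in an ending like _2 or _b are one class to them, and where a whole thing is asked for, a point or a joint stands for the part that bears it (a point fixed in the world has none). Each returns a list of dicts, best first, with "conf" (0 to 1); they miss things now and then, are a little off and sometimes report something else, mostly with a low value. They report only what shows in the picture. A call takes as long as a camera call.
- recognise(picture, query): "at" ([column, row] in pixels, amid what is visible of it).
- masks_of(picture, query): "region" (384x512 bool, what is visible of it) and "at" ([column, row] in pixels, amid what is visible of it).
The state is a dict: "time": time; "joint_positions": joint angles; "joint_vel": joint speeds; "joint_torque": joint torques, N m; "ee_pos": TCP position; "eef_rot": TCP orientation; "ft_force": force on the tool from outside, world axes, zero at the start; "torque": the same for the moment, N m; "width": finger opening in m.
Only numpy, scipy, OpenCV 4.12 (cv2) and the standard library are available. Lean on these libraries where they do the work, as an engineer would, in place of code of your own. Each camera call takes 0.05 s, during which the arm holds its last target.

## Working session

There is one attempt and no reset: what is moved stays moved. The work goes in short steps, Python scripts to look and compute and a tool call to move; the robot and the scene stay as the last step left them, time stands still between calls to the robot, and variables do not carry over. Pictures are saved under pics/ and viewed, and the job is handed in when it is done.

Besides the shell and the picture viewer there is one more tool, called in YAML: its name, and indented under it one key for each argument. play_rows: Moves the arm, as the interface text tells. Its arguments: {"type":"object","properties":{"moves":{"type":"array","items":{"type":"array"}},"grip_force":{"type":"number"}},"required":["moves"]}

```bash
ls; mkdir -p pics; cat > h.py <<'E'
import numpy as np,cv2
from bench import *
def save(p,n): cv2.imwrite('pics/'+n+'.png',p['frame'][:,:,::-1])
def px2w(p,uv,z):
    K=np.array(p['intrinsics']);T=np.array(p['camera_from_world']);R=T[:3,:3];c=-R.T@T[:3,3]
    d=R.T@np.linalg.inv(K)@np.array([uv[0],uv[1],1.]);return c+d*(z-c[2])/d[2]
def w2px(p,X):
    K=np.array(p['intrinsics']);T=np.array(p['camera_from_world']);q=T[:3,:3]@np.array(X)+T[:3,3];q=K@q;return q[:2]/q[2]
E
python3 - <<'E'
from h import *
s=read_state();print({k:np.round(v,3) for k,v in s.items()})
for n in ['top','scene','wrist']:
    p=camera(n);save(p,n+'0');print(n,np.round(p['intrinsics'],1).tolist(),np.round(p['camera_from_world'],3).tolist())
    if n=='wrist':continue
    for q in ['tray','large_ring','medium_ring','small_ring','large_pot','medium_pot','small_pot','open_large','open_medium','open_small']:
        print(q,[(np.round(r['at'],1).tolist(),round(r['conf'],2)) for r in recognise(p,q)[:4]])
E
```

```text
pics
{'time': np.float64(0.0), 'joint_positions': array([-1.18 ,  0.333, -0.065,  1.461,  0.022,  1.35 , -0.088]), 'joint_vel': array([-0.001,  0.001, -0.001,  0.   , -0.   , -0.   , -0.001]), 'joint_torque': array([ 0.0000e+00, -6.2324e+01,  2.5000e-02, -3.8991e+01, -6.1000e-02,
        4.0000e-02,  0.0000e+00]), 'ee_pos': array([0.251, 0.572, 0.222]), 'eef_rot': array([ 0.205,  0.979, -0.001, -0.   ]), 'ft_force': array([ 0.744,  0.883, -0.165]), 'torque': array([0.023, 0.023, 0.026]), 'width': np.float64(0.087)}
top [[499.5, 0.0, 254.0], [0.0, 499.5, 201.8], [0.0, 0.0, 1.0]] [[0.003, -1.0, 0.009, -0.018], [-0.988, -0.005, -0.156, 0.552], [0.156, -0.009, -0.988, 1.162], [0.0, 0.0, 0.0, 1.0]]
tray [([286.3, 172.6], 0.96), ([388.6, 243.3], 0.46)]
large_ring [([331.3, 158.4], 0.73)]
medium_ring [([247.8, 158.1], 0.8)]
small_ring [([288.2, 161.4], 0.58)]
large_pot [([281.3, 235.8], 0.92)]
medium_pot [([102.3, 240.2], 0.94)]
small_pot [([388.8, 243.7], 0.73)]
open_large [([336.9, 258.4], 0.55)]
open_medium [([226.6, 245.1], 0.87), ([388.5, 243.8], 0.42)]
open_small [([163.2, 248.0], 0.56)]
scene [[388.4, 0.0, 260.8], [0.0, 388.4, 184.7], [0.0, 0.0, 1.0]] [[-0.156, 0.988, 0.006, 0.073], [0.643, 0.106, -0.758, -0.32], [-0.75, -0.114, -0.652, 1.321], [0.0, 0.0, 0.0, 1.0]]
tray [([211.7, 224.6], 0.9)]
large_ring [([164.5, 201.3], 0.93)]
medium_ring [([240.8, 224.8], 0.69)]
small_ring [([199.7, 211.7], 0.73)]
large_pot [([229.3, 162.1], 0.64)]
medium_pot [([404.5, 181.4], 0.71)]
small_pot [([130.9, 149.1], 0.58)]
open_large [([183.3, 145.1], 0.68)]
open_medium [([286.4, 164.6], 0.8)]
open_small [([342.9, 167.9], 0.56), ([285.4, 163.7], 0.24)]
wrist [[297.3, 0.0, 254.5], [0.0, 297.3, 187.4], [0.0, 0.0, 1.0]] [[0.403, 0.915, -0.0, -0.625], [0.873, -0.384, 0.302, -0.036], [0.276, -0.122, -0.953, 0.391], [0.0, 0.0, 0.0, 1.0]]
```

View pics/top0.png

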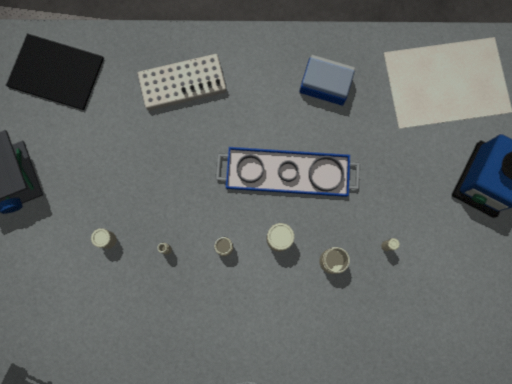

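View pics/scene0.png

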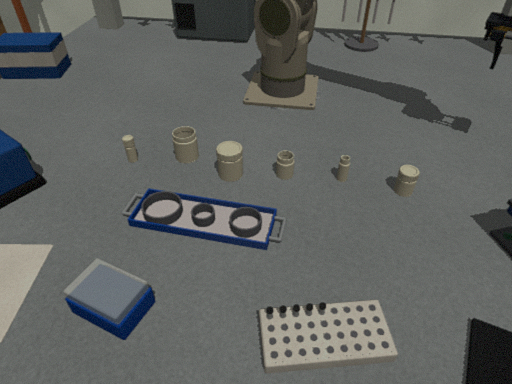

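```bash
cat > m.py <<'E'
from h import *
from scipy.optimize import least_squares
D={'large_pot':(62,80,0),'medium_pot':(44,64,0),'small_pot':(26,70,0),'open_large':(62,76,0),'open_medium':(44,60,0),'open_small':(26,66,0),'large_ring':(87,25,5),'medium_ring':(69,25,5),'small_ring':(51,25,5)}
t=np.linspace(0,2*np.pi,60,endpoint=False)
def bbox(p,x,y,d,h,z0):
    P=[w2px(p,[x+d/2*np.cos(a),y+d/2*np.sin(a),z]) for z in(z0,z0+h) for a in t]
    P=np.array(P);return np.r_[P.min(0),P.max(0)]
def meas(n,ps,x0):
    d,h,z0=np.array(D[n])/1000
    out={}
    M=[]
    for p in ps:
        r=masks_of(p,n)
        if not r: continue
        ys,xs=np.nonzero(r[0]['region']);M.append((p,np.array([xs.min()-0,ys.min()-0,xs.max()+1,ys.max()+1.])-.5,len(xs),r[0]['conf']))
    def sol(MM):
        f=lambda v:np.concatenate([bbox(p,v[0],v[1],d,h,z0)-b for p,b,_,_ in MM])
        r=least_squares(f,x0);return r.x,r.fun
    for m in M:
        x,f=sol([m]);print(n,np.round(x,4),'res',np.round(f,1),'conf',round(m[3],2))
    x,f=sol(M);print('   both',np.round(x,4),np.round(f,1));return x
if __name__=='__main__':
    top=camera('top');sc=camera('scene')
    for n in D:
        r=recognise(top,n);x0=px2w(top,r[0]['at'],.03)[:2]
        meas(n,[top,sc],x0)
E
python3 m.py
```

```text
large_pot [ 0.4664 -0.0765] res [ 0.1  0.1 -0.1 -0.1] conf 0.94
large_pot [ 0.4629 -0.0811] res [ 0.6 -0.  -0.6  0.1] conf 0.72
   both [ 0.4657 -0.0785] [0.9 0.4 0.8 0.1 1.4 0.7 0.2 0.9]
medium_pot [0.4622 0.3454] res [-0.5 -0.3  0.5  0.3] conf 0.74
   both [0.4622 0.3454] [-0.5 -0.3  0.5  0.3]
small_pot [ 0.4503 -0.3418] res [-0.4 -0.4  0.4  0.5] conf 0.71
small_pot [ 0.4507 -0.3449] res [-0.1 -0.1  0.1  0.1] conf 0.64
   both [ 0.4508 -0.3432] [ 0.1 -0.7  1.   0.3  0.5  0.   0.7  0.2]
open_large [ 0.4122 -0.2038] res [-1.2 -1.2  1.1  1.3] conf 0.94
open_large [ 0.411  -0.2085] res [-0.3 -0.4  0.3  0.3] conf 0.71
   both [ 0.4123 -0.2057] [-0.4 -1.3  1.9  1.2  0.6 -0.   1.2  0.7]
open_medium [0.4443 0.0585] res [-0.8 -1.   0.8  1. ] conf 0.83
open_medium [0.4452 0.0547] res [-0.5 -1.1  0.4  1. ] conf 0.62
   both [0.4446 0.0566] [ 0.  -1.1  1.6  0.9  0.3 -1.2  1.3  0.9]
open_small [0.4413 0.1997] res [-0.7 -0.3  0.8  0.3] conf 0.47
open_small [0.4405 0.1962] res [-0.3 -0.5  0.3  0.4] conf 0.64
   both [0.441  0.1979] [ 0.  -0.2  1.5  0.5  0.4 -0.3  1.1  0.6]
large_ring [ 0.6293 -0.194 ] res [-0.2 -0.6  0.2  0.6] conf 0.71
large_ring [ 0.6253 -0.1983] res [ 0.1 -0.2 -0.1  0.1] conf 0.88
   both [ 0.628  -0.1959] [ 0.6 -0.1  1.   1.2  0.7  0.7  0.5  1.2]
medium_ring [ 0.6411 -0.0074] res [-4.  -1.2  4.   1.1] conf 0.81
medium_ring [ 0.6412 -0.007 ] res [ 0.2 -0.3 -0.2  0.3] conf 0.62
   both [ 0.6411 -0.0072] [-4.1 -1.2  3.9  1.1  0.1 -0.3 -0.3  0.2]
small_ring [ 0.6352 -0.0957] res [-0.1 -0.1  0.1  0.1] conf 0.76
small_ring [ 0.6344 -0.1024] res [-0.3 -0.4  0.3  0.3] conf 0.56
   both [ 0.6353 -0.0993] [ 1.3 -0.1  1.5  0.1  0.9  0.   1.6  0.8]
```

```bash
cat > g.py <<'E'
import sys
from h import *
from scipy.spatial.transform import Rotation as R
x,y,z,yaw=map(float,sys.argv[1:5])  # yaw of tool y, deg
s=read_state();r=R.from_quat(s['eef_rot'])
yd=np.array([np.cos(np.radians(yaw)),np.sin(np.radians(yaw)),0]);zd=np.array([0,0,-1.]);xd=np.cross(yd,zd)
tg=R.from_matrix(np.c_[xd,yd,zd])
print('pos',np.round(s['ee_pos'],4),'t',round(float(s['time']),2),'w',round(float(s['width']),4),'F',np.round(s['ft_force'],1))
print('shift cm',np.round(r.inv().apply(np.array([x,y,z])-s['ee_pos'])*100,2),'rot',np.round((r.inv()*tg).as_rotvec(),3))
E
python3 g.py .462 .3437 .14 -4
```

```text
pos [0.2513 0.5723 0.2226] t 2.6 w 0.0867 F [-0.5 -0.3  0.4]
shift cm [-28.48 -12.46   8.26] rot [ 0.    -0.     1.227]
```

play_rows:
  moves:
    - [[-28.5,-12.5,8.3],[0,0,1.227],8.7]
    - [[-28.5,-12.5,8.3],[0,0,1.227],8.7]
    - [[-28.5,-12.5,8.3],[0,0,1.227],8.7]
    - [[-28.5,-12.5,8.3],[0,0,1.227],8.7]
    - [[-28.5,-12.5,8.3],[0,0,1.227],8.7]
    - [[-28.5,-12.5,8.3],[0,0,1.227],8.7]
    - [[-28.5,-12.5,8.3],[0,0,1.227],8.7]
    - [[-28.5,-12.5,8.3],[0,0,1.227],8.7]
  grip_force: 15

```text
time: 3.6
ee_pos: [0.462, 0.3433, 0.1396]
eef_rot: [0.731, 0.682, 0.0, -0.0]
ft_force: [-1.0, -0.6, 0.7]
width: 0.087
```

```bash
python3 g.py .462 .3437 .031 -4; python3 - <<'E'
from h import *
p=camera('wrist');save(p,'w1');p=camera('scene');save(p,'s1')
E
```

```text
pos [0.462  0.3433 0.1396] t 3.6 w 0.087 F [-1.  -0.6  0.7]
shift cm [ 4.000e-02 -1.000e-02  1.086e+01] rot [ 0. -0.  0.]
```

View pics/w1.png

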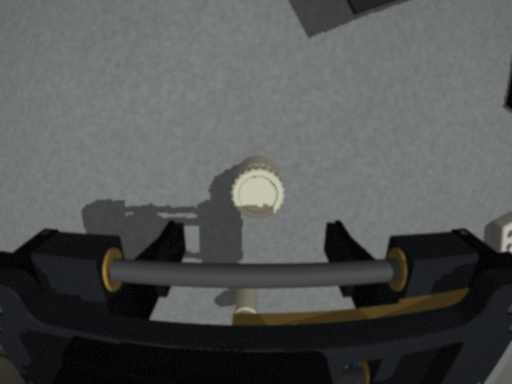

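```bash
cat >> h.py <<'E'
def fe2w(p,uv,z):
    K=np.array(p['intrinsics']);T=np.array(p['camera_from_world']);R=T[:3,:3];c=-R.T@T[:3,3]
    a=(np.array(uv)-K[:2,2])/K[0,0];r=np.hypot(*a);d=R.T@np.r_[a/r*np.sin(r),np.cos(r)]
    return c+d*(z-c[2])/d[2]
def wtop(n,z,q=None):
    "centre of flat top of thing n from wrist view via mask min circle on back-projected contour"
    p=camera('wrist');save(p,n);return p
E
python3 - <<'E'
from h import *
p=camera('wrist')
print(fe2w(p,(258,190),.064),-np.array(p['camera_from_world'])[:3,:3].T@np.array(p['camera_from_world'])[:3,3])
for u in[(233,190),(284,190),(258,217),(258,166)]:print(u,fe2w(p,u,.064))
for r in recognise(p,'medium_pot'):print(r)
E
```

```text
[0.46540786 0.34952214 0.064     ] [0.46727461 0.42651337 0.30084715]
(233, 190) [0.44448776 0.35095035 0.064     ]
(284, 190) [0.4872194  0.34802141 0.064     ]
(258, 217) [0.46384051 0.32499959 0.064     ]
(258, 166) [0.46673782 0.37012059 0.064     ]
{'at': [257.1, 185.2], 'conf': 0.79}
```

play_rows:
  moves:
    - [[0.3,-0.1,5.5],[0,0,0],8.7]
    - [[0.3,-0.1,10.9],[0,0,0],8.7]
    - [[0.3,-0.1,10.9],[0,0,0],8.7]
    - [[0.3,-0.1,10.9],[0,0,0],8.7]
    - [[0.3,-0.1,10.9],[0,0,0],4.0]
    - [[0.3,-0.1,10.9],[0,0,0],4.0]
    - [[0.3,-0.1,10.9],[0,0,0],4.0]
    - [[0.3,-0.1,10.9],[0,0,0],4.0]
  grip_force: 15

```text
time: 4.8
ee_pos: [0.4613, 0.3464, 0.0308]
eef_rot: [0.731, 0.682, 0.0, -0.0]
ft_force: [-0.6, -0.4, 0.1]
width: 0.0548
```

```bash
python3 g.py .463 .346 .12 -4; python3 - <<'E'
from h import *
p=camera('wrist');save(p,'w2')
E
```

```text
pos [0.4613 0.3464 0.0308] t 4.8 w 0.0548 F [-0.6 -0.4  0.1]
shift cm [-0.02  0.18 -8.92] rot [ 0. -0. -0.]
```

View pics/w2.png

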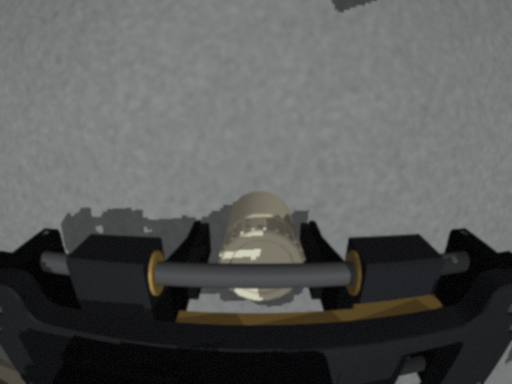

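play_rows:
  moves:
    - [[0,0,0],[0,0,0],3.8]
    - [[0,0,0],[0,0,0],3.8]
    - [[0,0,0],[0,0,0],3.8]
    - [[0,0,0],[0,0,0],3.8]
    - [[0,0,-3],[0,0,0],3.8]
    - [[0,0,-7],[0,0,0],3.8]
    - [[0,0,-9],[0,0,0],3.8]
    - [[0,0,-9],[0,0,0],3.8]
  grip_force: 15

```text
time: 5.85
ee_pos: [0.4616, 0.3469, 0.1216]
eef_rot: [0.731, 0.682, 0.001, -0.0]
ft_force: [0.2, 0.0, -1.8]
width: 0.0436
```

```bash
python3 g.py .641 -.004 .12 -4
```

```text
pos [0.4616 0.3469 0.1216] t 5.85 w 0.0436 F [ 0.2  0.  -1.8]
shift cm [-33.75  20.35   0.13] rot [ 0.001 -0.002 -0.   ]
```

play_rows:
  moves:
    - [[-6,3.6,0],[0,0,0],3.8]
    - [[-11,6.8,0],[0,0,0],3.8]
    - [[-16,10,0],[0,0,0],3.8]
    - [[-21,13,0],[0,0,0],3.8]
    - [[-26,16,0],[0,0,0],3.8]
    - [[-30,18.5,0],[0,0,0],3.8]
    - [[-33.9,20.3,0],[0,0,0],3.8]
    - [[-33.9,20.3,0],[0,0,0],3.8]

```text
time: 6.85
ee_pos: [0.6396, -0.0111, 0.1186]
eef_rot: [0.734, 0.68, -0.002, 0.0]
ft_force: [-0.6, 0.2, -0.3]
width: 0.0437
```

```bash
python3 g.py .641 -.006 .038 -4; python3 - <<'E'
from h import *
p=camera('wrist');save(p,'w3')
p=camera('scene');save(p,'s3')
p=camera('top');save(p,'t3')
a,b,c=[cv2.imread(f'pics/{n}.png') for n in('w3','s3','t3')]
cv2.imwrite('pics/c3.png',np.hstack([cv2.resize(b[130:280,120:320],(400,300)),cv2.resize(c[100:250,170:370],(400,300))]))
E
```

```text
pos [ 0.6396 -0.0111  0.1186] t 6.85 w 0.0437 F [-0.6  0.2 -0.3]
shift cm [0.54 0.12 8.06] rot [-0.002  0.003 -0.006]
```

View pics/w3.png

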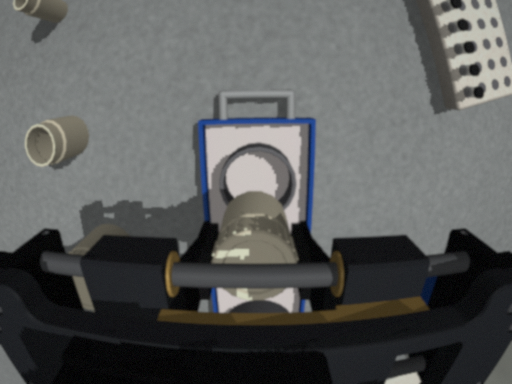

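View pics/c3.png

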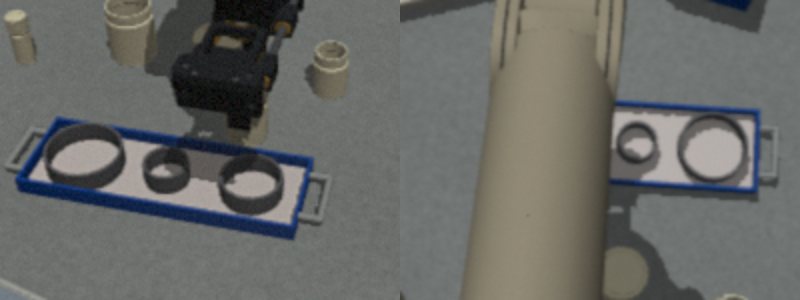

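```bash
python3 g.py .641 -.006 .038 -4; python3 - <<'E'
from h import *
p=camera('wrist')
print([np.round(fe2w(p,u,.03),4) for u in [(221,180),(292,180),(256,144)]])
print('pot foot far edge',fe2w(p,(257,191),read_state()['ee_pos'][2]-.031))
print('pot foot l/r',[np.round(fe2w(p,u,read_state()['ee_pos'][2]-.031),4) for u in[(222,212),(291,212)]])
for q in['medium_ring','small_ring']:print(recognise(p,q))
E
```

```text
pos [ 0.6392 -0.0048  0.1191] t 7.0 w 0.0438 F [ 0.   0.3 -0.9]
shift cm [-0.11  0.21  8.11] rot [-0.002 -0.     0.001]
[array([0.6106, 0.0083, 0.03  ]), array([0.673 , 0.0039, 0.03  ]), array([0.6435, 0.0379, 0.03  ])]
pot foot far edge [0.64239322 0.01513851 0.08851884]
pot foot l/r [array([0.617 , 0.0014, 0.0885]), array([ 0.6651, -0.002 ,  0.0885])]
[{'at': [265.4, 157.4], 'conf': 0.81}]
[]
```

```bash
python3 - <<'E'
from h import *
p=camera('wrist');f=p['frame'][:,:,::-1]
cv2.imwrite('pics/w4.png',cv2.resize(f[90:310,160:360],None,fx=2.7,fy=2.7,interpolation=cv2.INTER_CUBIC))
np.savez('w4',**{k:p[k] for k in('intrinsics','camera_from_world')})
print(read_state()['ee_pos'])
E
```

```text
[ 0.63971498 -0.00462867  0.12028428]
```

View pics/w4.png

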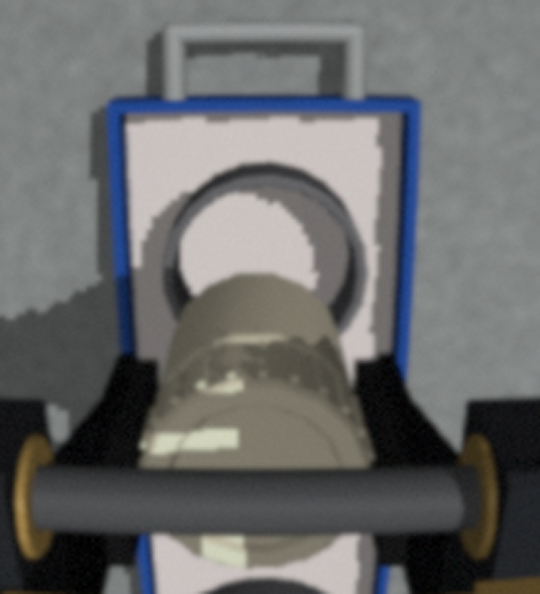

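```bash
python3 - <<'E'
from h import *
p=dict(np.load('w4.npz'))
g=lambda u,v,z:np.round(fe2w(p,(160+u/2.7,90+v/2.7),z),4)
print('ring L,R,far',g(163,260,.03),g(366,260,.03),g(264,164,.03))
print('tray corners',g(110,100,.02),g(418,100,.02),'sides',g(121,340,.02),g(411,300,.02))
print('pot foot far',g(258,273,.0893),'cap top L,R',g(140,460,.153),g(375,460,.153))
E
```

```text
ring L,R,far [0.6099 0.0027 0.03  ] [ 0.6766 -0.0019  0.03  ] [0.6451 0.0322 0.03  ]
tray corners [0.5962 0.0557 0.02  ] [0.6973 0.0489 0.02  ] sides [ 0.5902 -0.029   0.02  ] [ 0.6935 -0.021   0.02  ]
pot foot far [0.6418 0.0155 0.0893] cap top L,R [0.6185 0.0011 0.153 ] [ 0.6624 -0.002   0.153 ]
```

play_rows:
  moves:
    - [[0.2,0.2,2],[0,0,0],3.8]
    - [[0.2,0.2,4],[0,0,0],3.8]
    - [[0.2,0.2,5.5],[0,0,0],3.8]
    - [[0.2,0.2,6.5],[0,0,0],3.8]
    - [[0.2,0.2,7.3],[0,0,0],3.8]
    - [[0.2,0.2,7.9],[0,0,0],3.8]
    - [[0.2,0.2,8.0],[0,0,0],3.8]
    - [[0.2,0.2,8.0],[0,0,0],3.8]

```text
time: 8.2
ee_pos: [0.6424, -0.0042, 0.0409]
eef_rot: [0.731, 0.682, 0.0, 0.0]
ft_force: [-0.3, 0.4, -1.3]
width: 0.0435
```

```bash
python3 g.py .642 -.003 .0363 -4; python3 - <<'E'
from h import *
p=camera('wrist');f=p['frame'][:,:,::-1]
cv2.imwrite('pics/w5.png',cv2.resize(f[90:310,160:360],None,fx=2,fy=2,interpolation=cv2.INTER_CUBIC))
E
```

```text
pos [ 0.6424 -0.0042  0.0409] t 8.2 w 0.0435 F [-0.3  0.4 -1.3]
shift cm [ 0.12 -0.04  0.46] rot [ 0.001 -0.    -0.   ]
```

View pics/w5.png

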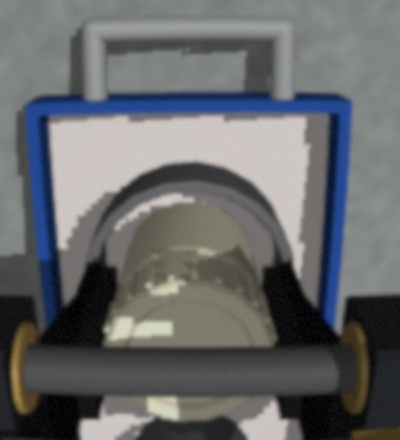

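play_rows:
  moves:
    - [[0.1,0,0.3],[0,0,0],3.8]
    - [[0.1,0,0.45],[0,0,0],3.8]
    - [[0.1,0,0.45],[0,0,0],3.8]
    - [[0.1,0,0.45],[0,0,0],7]
    - [[0.1,0,0.45],[0,0,0],7]
    - [[0.1,0,0.45],[0,0,0],7]
    - [[0.1,0,0.45],[0,0,0],7]
    - [[0.1,0,0.45],[0,0,0],7]

```text
time: 9.25
ee_pos: [0.6422, -0.0032, 0.036]
eef_rot: [0.731, 0.682, 0.0, -0.0]
ft_force: [-1.6, 0.1, 0.1]
width: 0.0697
```

play_rows:
  moves:
    - [[0,0,-2],[0,0,0],8.7]
    - [[0,0,-6],[0,0,0],8.7]
    - [[0,0,-10],[0,0,0],8.7]
    - [[0,0,-10],[0,0,0],8.7]

```text
time: 9.75
ee_pos: [0.6445, -0.0035, 0.1413]
eef_rot: [0.732, 0.682, 0.003, 0.002]
ft_force: [0.1, -1.0, 0.4]
width: 0.0866
```

```bash
python3 g.py .466 -.078 .14 -4; python3 - <<'E'
from h import *
p=camera('wrist');save(p,'w6')
E
```

```text
pos [ 0.6445 -0.0035  0.1413] t 9.75 w 0.0866 F [ 0.1 -1.   0.4]
shift cm [-8.690e+00 -1.729e+01 -1.000e-02] rot [ 0.007 -0.001 -0.001]
```

View pics/w6.png

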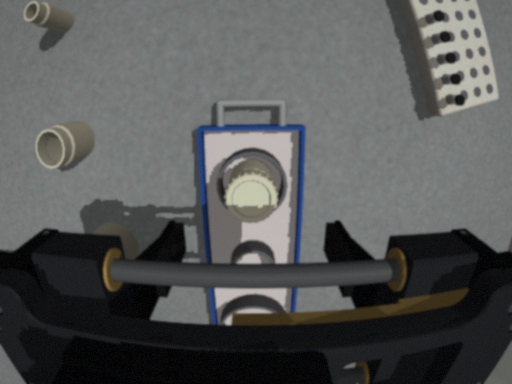

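play_rows:
  moves:
    - [[-2.7,-5,0],[0,0,0],8.7]
    - [[-5,-10,0],[0,0,0],8.7]
    - [[-7.5,-14.5,0],[0,0,0],8.7]
    - [[-8.7,-17.2,0],[0,0,0],8.7]
    - [[-8.7,-17.2,0],[0,0,0],8.7]
    - [[-8.7,-17.2,0],[0,0,0],8.7]

```text
time: 10.55
ee_pos: [0.465, -0.0775, 0.1361]
eef_rot: [0.731, 0.682, 0.0, 0.0]
ft_force: [-0.3, 0.2, -1.0]
width: 0.0868
```

```bash
python3 - <<'E'
from h import *
p=camera('wrist');f=p['frame'][:,:,::-1]
cv2.imwrite('pics/w7.png',cv2.resize(f[90:310,130:380],None,fx=2.4,fy=2.4,interpolation=cv2.INTER_CUBIC))
np.savez('w7',**{k:p[k] for k in('intrinsics','camera_from_world')})
E
python3 g.py .466 -.078 .041 -4
```

```text
pos [ 0.4652 -0.0775  0.136 ] t 10.6 w 0.0869 F [0.5 0.1 0.3]
shift cm [-0.05  0.08  9.5 ] rot [0.    0.    0.001]
```

View pics/w7.png

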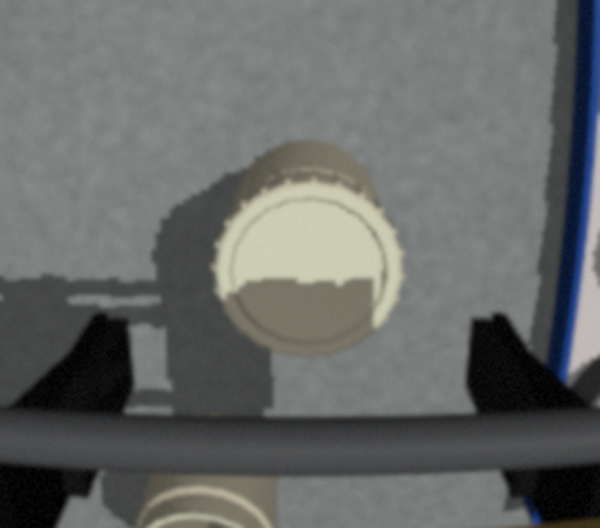

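```bash
python3 - <<'E'
from h import *
p=dict(np.load('w7.npz'))
g=lambda u,v,z:np.round(fe2w(p,(130+u/2.4,90+v/2.4),z),4)
print(g(216,262,.08),g(403,262,.08),g(309,178,.08),g(309,357,.08))
E
```

```text
[ 0.4388 -0.0706  0.08  ] [ 0.4995 -0.075   0.08  ] [ 0.4708 -0.0449  0.08  ] [ 0.4667 -0.1072  0.08  ]
```

play_rows:
  moves:
    - [[0,0.15,4],[0,0,0],8.7]
    - [[0,0.15,7.5],[0,0,0],8.7]
    - [[0,0.15,9.5],[0,0,0],8.7]
    - [[0,0.15,9.5],[0,0,0],8.7]
    - [[0,0.15,9.5],[0,0,0],5.6]
    - [[0,0.15,9.5],[0,0,0],5.6]
    - [[0,0.15,9.5],[0,0,0],5.6]
    - [[0,0.15,9.5],[0,0,0],5.6]
  grip_force: 20

```text
time: 11.6
ee_pos: [0.4666, -0.078, 0.0416]
eef_rot: [0.731, 0.682, 0.001, 0.0]
ft_force: [-0.3, 0.6, 3.4]
width: 0.0615
```

play_rows:
  moves:
    - [[0,0,0],[0,0,0],5.6]
    - [[0,0,0],[0,0,0],5.6]
    - [[0,0,-3],[0,0,0],5.6]
    - [[0,0,-7],[0,0,0],5.6]
    - [[0,0,-10],[0,0,0],5.6]
    - [[0,0,-10],[0,0,0],5.6]

```text
time: 12.35
ee_pos: [0.4671, -0.0781, 0.1427]
eef_rot: [0.731, 0.682, 0.001, 0.001]
ft_force: [0.2, 0.2, -1.1]
width: 0.0615
```

```bash
python3 g.py .629 -.195 .14 -4
```

```text
pos [ 0.4671 -0.0781  0.1427] t 12.35 w 0.0615 F [ 0.2  0.2 -1.1]
shift cm [-10.53  16.97   0.32] rot [ 0.003 -0.001 -0.   ]
```

play_rows:
  moves:
    - [[-2.6,4.2,0],[0,0,0],5.6]
    - [[-5.2,8.5,0],[0,0,0],5.6]
    - [[-7.8,12.7,0],[0,0,0],5.6]
    - [[-10.4,16.9,0],[0,0,0],5.6]
    - [[-10.4,16.9,0],[0,0,0],5.6]
    - [[-10.4,16.9,0],[0,0,0],5.6]
    - [[-10.4,16.9,0],[0,0,0],5.6]

```text
time: 13.22
ee_pos: [0.6267, -0.1927, 0.1408]
eef_rot: [0.731, 0.682, 0.0, -0.001]
ft_force: [0.5, -0.7, -1.3]
width: 0.0615
```

```bash
python3 - <<'E'
from h import *
p=camera('wrist');f=p['frame'][:,:,::-1]
cv2.imwrite('pics/w8.png',cv2.resize(f[90:310,130:380],None,fx=2.4,fy=2.4,interpolation=cv2.INTER_CUBIC))
np.savez('w8',**{k:p[k] for k in('intrinsics','camera_from_world')})
p=camera('scene');f=p['frame'][:,:,::-1]
cv2.imwrite('pics/s8.png',cv2.resize(f[110:260,100:320],None,fx=3,fy=3,interpolation=cv2.INTER_CUBIC))
E
python3 g.py .629 -.194 .047 -4
```

```text
pos [ 0.627  -0.1928  0.1413] t 13.32 w 0.0617 F [-0.3 -0.4 -1.3]
shift cm [-0.11  0.2   9.43] rot [ 0.    -0.001  0.   ]
```

View pics/w8.png

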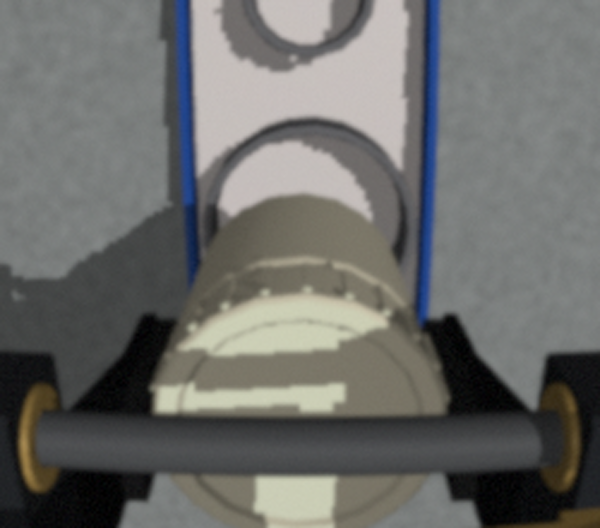

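View pics/s8.png

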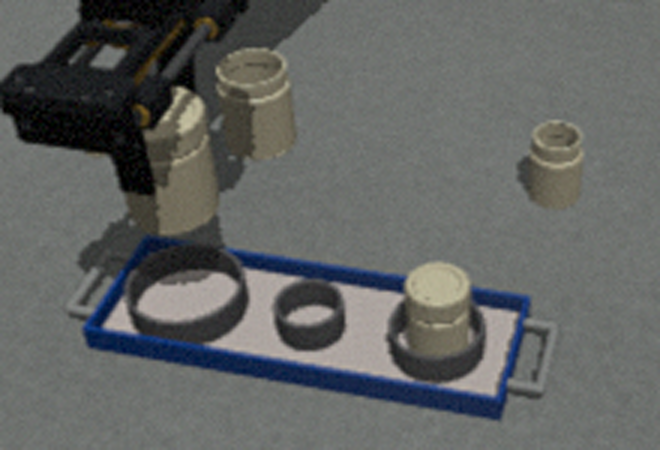

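```bash
python3 - <<'E'
from h import *
p=dict(np.load('w8.npz'))
g=lambda u,v,z:np.round(fe2w(p,(130+u/2.4,90+v/2.4),z),4)
print('ring',g(205,205,.03),g(408,210,.03),g(312,117,.03))
print('pot far',g(303,193,.0997),g(200,265,.0997),g(412,265,.0997))
E
```

```text
ring [ 0.5904 -0.1807  0.03  ] [ 0.6709 -0.1884  0.03  ] [ 0.6351 -0.1488  0.03  ]
pot far [ 0.6303 -0.161   0.0997] [ 0.5976 -0.1812  0.0997] [ 0.6619 -0.1858  0.0997]
```

play_rows:
  moves:
    - [[0,0.2,2.5],[0,0,0],5.6]
    - [[0,0.2,5],[0,0,0],5.6]
    - [[0,0.2,6.5],[0,0,0],5.6]
    - [[0,0.2,7.5],[0,0,0],5.6]
    - [[0,0.2,8.3],[0,0,0],5.6]
    - [[0,0.2,8.8],[0,0,0],5.6]
    - [[0,0.2,9.0],[0,0,0],5.6]
    - [[0,0.2,9.0],[0,0,0],5.6]

```text
time: 14.32
ee_pos: [0.6295, -0.1939, 0.0512]
eef_rot: [0.731, 0.682, 0.0, 0.0]
ft_force: [0.3, -0.1, -1.5]
width: 0.0615
```

```bash
python3 - <<'E'
from h import *
p=camera('wrist');f=p['frame'][:,:,::-1]
cv2.imwrite('pics/w9.png',cv2.resize(f[90:310,130:380],None,fx=2.4,fy=2.4,interpolation=cv2.INTER_CUBIC))
E
python3 g.py .629 -.194 .047 -4
```

```text
pos [ 0.6295 -0.1939  0.0513] t 14.38 w 0.0617 F [ 1.2 -0.4 -1.6]
shift cm [-0.02 -0.05  0.43] rot [ 0.  0. -0.]
```

View pics/w9.png

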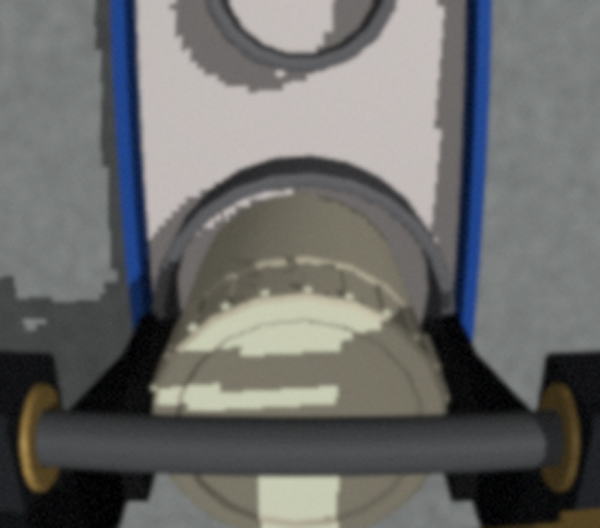

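```bash
python3 - <<'E'
from h import *
p=camera('wrist')
g=lambda u,v,z:np.round(fe2w(p,(130+u/2.4,90+v/2.4),z),4)
print('ring far out/in',g(305,157,.03),g(305,180,.03),'L,R inner',g(180,270,.03),g(432,270,.03))
print('pot far',g(302,189,.0097))
E
```

```text
ring far out/in [ 0.6346 -0.1475  0.03  ] [ 0.6342 -0.1537  0.03  ] L,R inner [ 0.5981 -0.1764  0.03  ] [ 0.6674 -0.1814  0.03  ]
pot far [ 0.633  -0.1611  0.0097]
```

play_rows:
  moves:
    - [[0,0,0.25],[0,0,0],5.6]
    - [[0,0,0.45],[0,0,0],5.6]
    - [[0,0,0.45],[0,0,0],5.6]
    - [[0,0,0.45],[0,0,0],8.7]
    - [[0,0,0.45],[0,0,0],8.7]
    - [[0,0,0.45],[0,0,0],8.7]
    - [[0,0,0.45],[0,0,0],8.7]
    - [[0,0,0.45],[0,0,0],8.7]

```text
time: 15.42
ee_pos: [0.6294, -0.1938, 0.0465]
eef_rot: [0.731, 0.682, 0.0, -0.0]
ft_force: [-0.7, 0.2, -0.3]
width: 0.0864
```

play_rows:
  moves:
    - [[0,0,-2],[0,0,0],8.7]
    - [[0,0,-6],[0,0,0],8.7]
    - [[0,0,-9.5],[0,0,0],8.7]
    - [[0,0,-9.5],[0,0,0],8.7]

```text
time: 15.92
ee_pos: [0.6312, -0.1947, 0.1463]
eef_rot: [0.732, 0.682, 0.002, 0.003]
ft_force: [0.6, 0.9, -0.2]
width: 0.0869
```

```bash
python3 g.py .451 -.343 .14 -4; python3 - <<'E'
from h import *
p=camera('wrist');save(p,'w10')
E
```

```text
pos [ 0.6312 -0.1947  0.1463] t 15.93 w 0.0869 F [ 0.6  0.9 -0.2]
shift cm [-16.06 -16.94   0.53] rot [ 0.007  0.001 -0.   ]
```

View pics/w10.png

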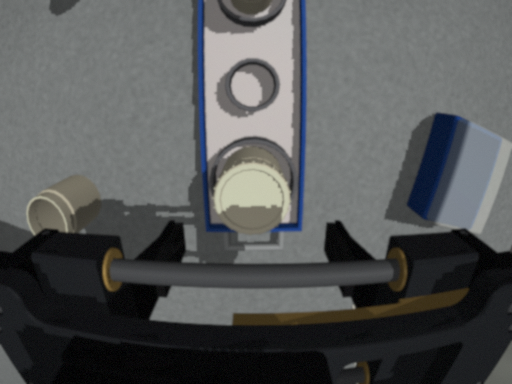

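play_rows:
  moves:
    - [[-4,-4.2,0],[0,0,0],8.7]
    - [[-8,-8.5,0],[0,0,0],8.7]
    - [[-12,-12.7,0],[0,0,0],8.7]
    - [[-16,-16.8,0],[0,0,0],8.7]
    - [[-16,-16.8,0],[0,0,0],8.7]
    - [[-16,-16.8,0],[0,0,0],8.7]
    - [[-16,-16.8,0],[0,0,0],8.7]

```text
time: 16.85
ee_pos: [0.4515, -0.3404, 0.1412]
eef_rot: [0.731, 0.683, 0.0, -0.0]
ft_force: [0.3, -0.1, -0.1]
width: 0.0868
```

```bash
python3 - <<'E'
from h import *
p=camera('wrist');f=p['frame'][:,:,::-1]
cv2.imwrite('pics/w11.png',cv2.resize(f[90:310,130:380],None,fx=2.4,fy=2.4,interpolation=cv2.INTER_CUBIC))
np.savez('w11',**{k:p[k] for k in('intrinsics','camera_from_world')})
E
python3 g.py .451 -.343 .033 -4
```

```text
pos [ 0.4515 -0.3405  0.1412] t 16.9 w 0.0871 F [-0.1  0.8 -0.5]
shift cm [-0.25 -0.03 10.82] rot [-0.    -0.     0.002]
```

View pics/w11.png

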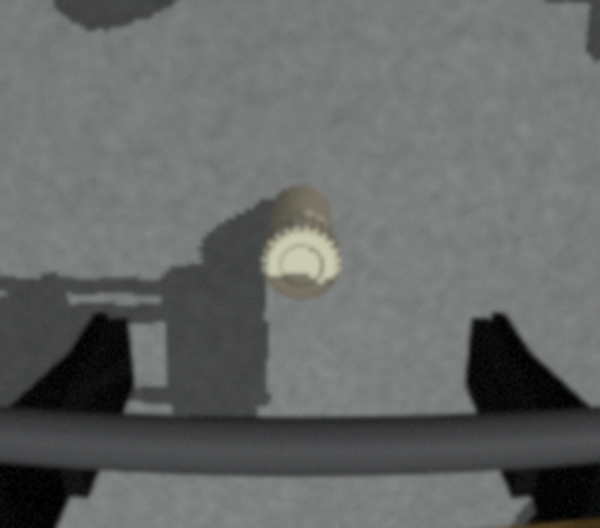

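```bash
python3 - <<'E'
from h import *
p=dict(np.load('w11.npz'))
g=lambda u,v,z:np.round(fe2w(p,(130+u/2.4,90+v/2.4),z),4)
print(g(263,262,.07),g(340,262,.07),g(302,226,.07),g(302,299,.07))
E
```

```text
[ 0.4394 -0.3399  0.07  ] [ 0.466  -0.3418  0.07  ] [ 0.4537 -0.3279  0.07  ] [ 0.4519 -0.3547  0.07  ]
```

play_rows:
  moves:
    - [[-0.2,0,4],[0,0,0],8.7]
    - [[-0.2,0,8],[0,0,0],8.7]
    - [[-0.2,0,10.7],[0,0,0],8.7]
    - [[-0.2,0,10.7],[0,0,0],8.7]
    - [[-0.2,0,10.7],[0,0,0],5]
    - [[-0.2,0,10.7],[0,0,0],5]
    - [[-0.2,0,10.7],[0,0,0],4]
    - [[-0.2,0,10.7],[0,0,0],2]
  grip_force: 12

```text
time: 17.9
ee_pos: [0.4506, -0.3437, 0.0349]
eef_rot: [0.731, 0.682, 0.0, 0.0]
ft_force: [1.1, 0.2, -0.2]
width: 0.055
```

play_rows:
  moves:
    - [[0,0,0],[0,0,0],2]
    - [[0,0,0],[0,0,0],2]
    - [[0,0,0],[0,0,0],2]
    - [[0,0,0],[0,0,0],2]
    - [[0,0,0],[0,0,0],2]
    - [[0,0,0],[0,0,0],2]

```text
time: 18.65
ee_pos: [0.4504, -0.3436, 0.0345]
eef_rot: [0.731, 0.682, 0.0, -0.0]
ft_force: [0.2, -0.1, -0.3]
width: 0.0258
```

play_rows:
  moves:
    - [[0,0,0],[0,0,0],2]
    - [[0,0,-3],[0,0,0],2]
    - [[0,0,-7],[0,0,0],2]
    - [[0,0,-12],[0,0,0],2]
    - [[0,0,-15],[0,0,0],2]
    - [[0,0,-15],[0,0,0],2]

```text
time: 19.4
ee_pos: [0.4514, -0.3444, 0.1868]
eef_rot: [0.731, 0.682, 0.001, 0.002]
ft_force: [0.5, -0.7, -1.0]
width: 0.0252
```

```bash
python3 g.py .6355 -.099 .185 -4
```

```text
pos [ 0.4514 -0.3444  0.1868] t 19.4 w 0.0252 F [ 0.5 -0.7 -1. ]
shift cm [25.77 16.65  0.21] rot [ 0.004  0.001 -0.   ]
```

play_rows:
  moves:
    - [[5,3.2,0],[0,0,0],2]
    - [[10,6.4,0],[0,0,0],2]
    - [[15,9.7,0],[0,0,0],2]
    - [[20,13,0],[0,0,0],2]
    - [[24,15.5,0],[0,0,0],2]
    - [[25.7,16.7,0],[0,0,0],2]
    - [[25.7,16.7,0],[0,0,0],2]
    - [[25.7,16.7,0],[0,0,0],2]

```text
time: 20.4
ee_pos: [0.6339, -0.1014, 0.1843]
eef_rot: [0.732, 0.681, -0.001, 0.0]
ft_force: [0.3, -0.8, 0.0]
width: 0.0256
```

play_rows:
  moves:
    - [[0,0,2],[0,0,0],2]
    - [[0,0,5],[0,0,0],2]
    - [[0,0,6.5],[0,0,0],2]
    - [[0,0,6.5],[0,0,0],2]
    - [[0,0,6.5],[0,0,0],2]

```text
time: 21.02
ee_pos: [0.6354, -0.0993, 0.1204]
eef_rot: [0.732, 0.682, 0.0, 0.0]
ft_force: [0.4, 0.6, -0.5]
width: 0.0256
```

```bash
python3 - <<'E'
from h import *
p=camera('wrist');f=p['frame'][:,:,::-1]
cv2.imwrite('pics/w12.png',cv2.resize(f[90:310,130:380],None,fx=2.4,fy=2.4,interpolation=cv2.INTER_CUBIC))
np.savez('w12',**{k:p[k] for k in('intrinsics','camera_from_world')})
E
python3 g.py .6355 -.099 .040 -4
```

```text
pos [ 0.6356 -0.0993  0.1207] t 21.07 w 0.0258 F [ 1.   0.6 -0.1]
shift cm [ 0.03 -0.02  8.07] rot [ 0.002 -0.    -0.   ]
```

View pics/w12.png

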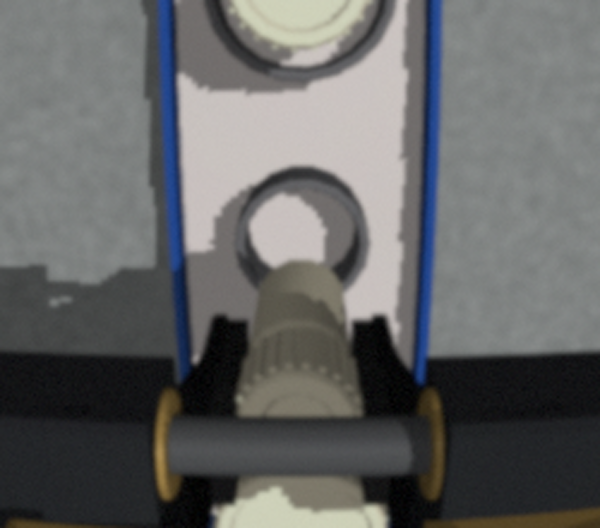

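```bash
python3 - <<'E'
from h import *
p=dict(np.load('w12.npz'))
g=lambda u,v,z:np.round(fe2w(p,(130+u/2.4,90+v/2.4),z),4)
print('ring',g(236,235,.03),g(369,235,.03),g(302,165,.03))
print('pot far',g(302,261,.086),g(257,290,.086),g(347,290,.086))
E
```

```text
ring [ 0.6128 -0.0944  0.03  ] [ 0.662  -0.0979  0.03  ] [ 0.6391 -0.0698  0.03  ]
pot far [ 0.6375 -0.0863  0.086 ] [ 0.6236 -0.0944  0.086 ] [ 0.6501 -0.0964  0.086 ]
```

play_rows:
  moves:
    - [[0.2,0,2],[0,0,0],2]
    - [[0.2,0,4],[0,0,0],2]
    - [[0.2,0,5.5],[0,0,0],2]
    - [[0.2,0,6.5],[0,0,0],2]
    - [[0.2,0,7.2],[0,0,0],2]
    - [[0.2,0,7.6],[0,0,0],2]
    - [[0.2,0,7.6],[0,0,0],2]

```text
time: 21.95
ee_pos: [0.6352, -0.097, 0.0436]
eef_rot: [0.731, 0.682, 0.0, 0.0]
ft_force: [0.1, 1.3, -0.2]
width: 0.0257
```

```bash
python3 - <<'E'
from h import *
p=camera('wrist');f=p['frame'][:,:,::-1]
cv2.imwrite('pics/w13.png',cv2.resize(f[90:310,130:380],None,fx=2.4,fy=2.4,interpolation=cv2.INTER_CUBIC))
np.savez('w13',**{k:p[k] for k in('intrinsics','camera_from_world')})
E
python3 g.py .6355 -.097 .0398 -4
```

```text
pos [ 0.6353 -0.097   0.0438] t 22.0 w 0.0254 F [-0.6 -0.  -0.3]
shift cm [0.   0.02 0.4 ] rot [ 0. -0. -0.]
```

View pics/w13.png

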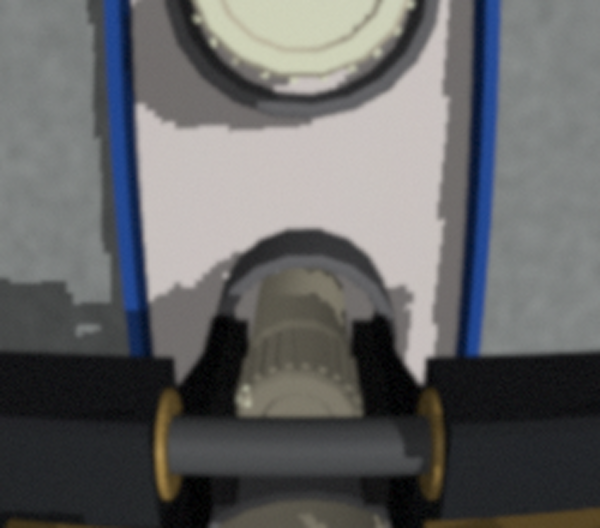

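play_rows:
  moves:
    - [[0,0,0.2],[0,0,0],2]
    - [[0,0,0.4],[0,0,0],2]
    - [[0,0,0.4],[0,0,0],2]
    - [[0,0,0.4],[0,0,0],6]
    - [[0,0,0.4],[0,0,0],6]
    - [[0,0,0.4],[0,0,0],6]
    - [[0,0,0.4],[0,0,0],6]
    - [[0,0,0.4],[0,0,0],6]

```text
time: 23.0
ee_pos: [0.6351, -0.0969, 0.0395]
eef_rot: [0.731, 0.682, 0.0, -0.0]
ft_force: [-0.1, 0.0, 0.2]
width: 0.0587
```

play_rows:
  moves:
    - [[0,0,-2],[0,0,0],6]
    - [[0,0,-6],[0,0,0],6]
    - [[0,0,-11],[0,0,0],6]
    - [[0,0,-16],[0,0,0],6]
    - [[0,0,-18],[0,0,0],6]

```text
time: 23.62
ee_pos: [0.6362, -0.0976, 0.2248]
eef_rot: [0.732, 0.682, 0.002, 0.002]
ft_force: [-0.4, -0.7, -1.2]
width: 0.0602
```

play_rows:
  moves:
    - [[5,0,0],[0,0,0],6]
    - [[10,0,0],[0,0,0],6]
    - [[15,0,0],[0,0,0],6]
    - [[20,-2,0],[0,0,0],6]
    - [[25,-5,0],[0,0,0],6]
    - [[30,-8,0],[0,0,0],6]
    - [[35,-10,0],[0,0,0],6]
    - [[35,-10,0],[0,0,0],6]

```text
time: 24.62
ee_pos: [0.5576, 0.2647, 0.2208]
eef_rot: [0.729, 0.685, 0.001, -0.001]
ft_force: [0.4, -0.7, -0.3]
width: 0.0601
```

```bash
python3 - <<'E'
from h import *
p=camera('top');save(p,'t14');a=p['frame'][:,:,::-1]
p=camera('scene');b=p['frame'][:,:,::-1]
cv2.imwrite('pics/s14.png',np.hstack([cv2.resize(b[110:260,100:300],(400,300),interpolation=2),cv2.resize(a[110:260,190:390],(400,300),interpolation=2)]))
s=read_state();print(s['time'],s['ee_pos'],s['width'])
E
python3 m.py
```

```text
24.725 [0.55998774 0.25919422 0.22079413] 0.060054254327508
large_pot [ 0.6298 -0.1923] res [-0.1  0.1  0.1 -0.1] conf 0.87
large_pot [ 0.614  -0.2015] res [ 0.2 -2.  -0.2  1.7] conf 0.62
   both [ 0.6242 -0.1956] [1.2 2.3 1.6 2.1 1.  1.2 0.8 5.4]
medium_pot [ 0.6423 -0.0025] res [-0.2 -0.2  0.2  0.2] conf 0.54
medium_pot [ 0.6268 -0.0092] res [ 0.9 -2.5 -0.9  2.3] conf 0.73
   both [ 0.636  -0.0057] [ 1.1  2.4  1.5  2.6  1.6  0.6 -0.   5.7]
small_pot [ 0.636  -0.0955] res [-0.3 -0.3  0.3  0.3] conf 0.64
small_pot [ 0.6192 -0.1037] res [ 0.  -2.9 -0.   2.7] conf 0.59
   both [ 0.6296 -0.0989] [1.  2.3 1.8 2.8 0.8 0.5 0.9 6.3]
open_large [ 0.4134 -0.2051] res [-0.7 -0.7  0.6  0.8] conf 0.74
open_large [ 0.411  -0.2085] res [-0.3 -0.4  0.3  0.3] conf 0.89
   both [ 0.4131 -0.2064] [-0.1 -0.6  1.2  0.9  0.2  0.1  0.9  0.9]
open_medium [0.4443 0.0585] res [-0.8 -1.   0.8  1. ] conf 0.49
open_medium [0.4472 0.0562] res [ 0.  -0.6 -0.   0.5] conf 0.77
   both [0.445  0.0573] [-0.3 -1.3  1.3  0.7  0.6 -1.   0.5  0. ]
open_small [0.4401 0.1997] res [-0.7 -0.8  0.8  0.8] conf 0.59
open_small [0.4425 0.1962] res [-0.4  0.   0.3 -0. ] conf 0.7
   both [0.4406 0.198 ] [-0.  -1.   1.5  0.6  0.4 -0.4  1.1 -0.5]
large_ring [ 0.6268 -0.1939] res [-1.2 -1.7  1.2  1.6] conf 0.79
large_ring [ 0.6323 -0.1958] res [ 0.  -3.   0.   2.6] conf 0.88
   both [ 0.6293 -0.1954] [-0.6 -2.6  1.8  0.7  0.7 -3.9  0.6  1.6]
medium_ring [ 0.6398 -0.005 ] res [ 0.  -0.6 -0.   0.6] conf 0.69
medium_ring [ 0.6477 -0.0057] res [-0.9 -3.1  0.9  2.7] conf 0.87
   both [ 0.6433 -0.0057] [ 0.3 -2.   0.3 -0.7 -0.4 -4.5  1.3  1.1]
small_ring [ 0.634  -0.0982] res [-0.1  0.4  0.1 -0.4] conf 0.64
small_ring [ 0.6358 -0.102 ] res [-0.3 -1.   0.3  0.8] conf 0.77
   both [ 0.635  -0.1004] [ 0.8 -0.   1.  -0.8  0.5 -1.1  1.1  0.7]
```

View pics/s14.png

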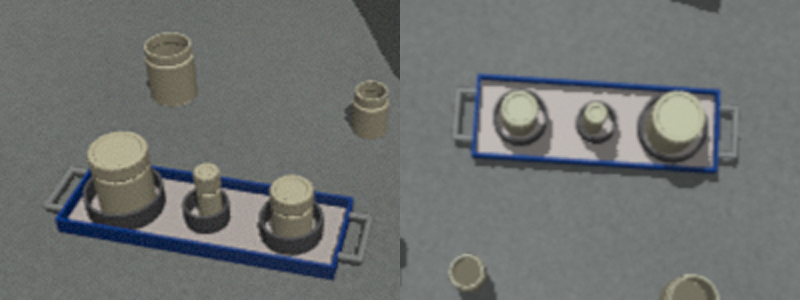

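View pics/t14.png

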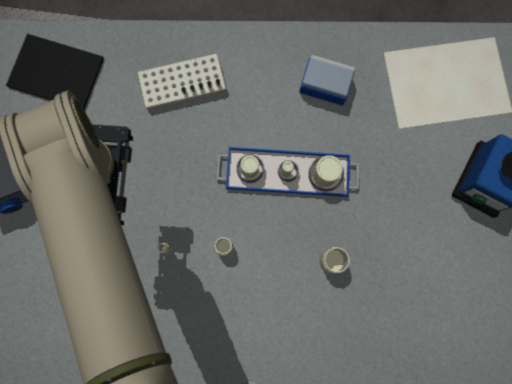

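```bash
python3 -c "
from bench import *
s=read_state();print(s['time'],abs(s['joint_vel']).max());print(close_job())"
```

```text
26.175 0.0034532488200365984
the job is handed in; nothing more can be done
None
```

All three capped pots are standing in their own rings, and I handed the job in at about 26 s of the 90 s. No verdict was reported.

- **Placing:** I gripped each pot across the row, lowered it until its foot met the tray floor (TCP at its gripping height plus 5 mm), and released it. The arm then moved clear and was at rest when I handed in.
- **Ring fit:** the last top-camera fit puts each pot axis about 2 to 4 mm from its ring axis, against an 11.5 mm limit. All three look upright in the scene picture.
- **Open pots:** all three measured within about 2 to 3 mm of where they started, which is within measurement noise.
- **Checks that disagreed:**
  - The final scene-camera fits for the three placed pots were 10 to 20 mm off the ring centres. The rings hide the pots' feet in that view, and those fits left large residuals, so I discounted them.
  - The wrist camera read about 2 mm different from the top camera throughout, so I aimed between the two.

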